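# Unload the culture-jar basket from the water bath

## Robot

A 6-joint arm with a two-finger parallel gripper is mounted at the origin on the work surface. World frame = base frame: x ahead of the robot, y to its left, z up, the work surface at z = 0. Lengths are in m, angles in rad, forces in N, time in s.
With the tool pointing down it reaches from about 0.325 to 0.75 m from the base axis. Payload 7.6 kg.
Tool frame: the origin (TCP) lies between the finger pads; the fingertips stand 8 mm ahead of it and the grasp point (between the pads) lies 11 mm behind it; z points along the fingers, y is the line along which they close (so a half turn about z gives the same grasp; the last joint's range is limited). The gripper opens to 85 mm and grips with 20 to 120 N. Pads are 22 mm wide; open, the fingers measure 114 mm over their backs; the gripper's body (76 mm by 85 mm) begins 54 mm behind the grasp point. The pads swing forward as they close: fully open they stand 13 mm farther back than shut.
Start: joints at [1.098, 0.052, 1.401, -0, 1.689, -0.07], TCP at [0.206, 0.483, 0.213] pointing down, gripper open.
Joint ranges: [-2.9, 2.9], [-0.91, 2.17], [0.12, 2.37], [-1.06, 4.2], [0.26, 2.73], [-2.93, 2.93]. Speed limits (rad/s): [2.57, 2.57, 3.01, 3.14, 3.14, 3.14].

## Interface

Orientations are given as [roll, pitch, yaw] about the fixed x, y, z axes, in that order (R = Rz(yaw) Ry(pitch) Rx(roll)).
In Python, from plant import env gives the robot as it stands.
- The arm moves only by the tool arm_command, never from a script. Its argument "commands" is a list of rows, each an object with "xyz": the shift along the tool's x, y, z in units of 40 mm (1.0 is 40 mm), a list of three; "twist": the turn, a rotation vector about the tool's x, y, z in units of 5 degrees (1.0 is 5 degrees), a list of three; "claw": the opening, from 0 (shut) to 1 (fully open). A call has 1 to 12 rows; each row shifts and turns the commanded pose from where the row before left it, along the tool's axes as they then stand; what a row does not reach is not made up. A row lasts 1/8 s, in which the tool goes at most 62.5 mm and 10.7 degrees, less where a joint would pass 70% of its speed; a pose out of reach is approached as far as the arm can. A call is refused whole if a number of a shift passes 1 or a number of a turn 1, either way. A call with a gripper value outside its range is refused whole. The fingers move at their own pace and stop on an object; "squeeze" is the grip in N (left out, the last holds). Time passes only in rows, so rows that do not move let the fingers close. It gives the time, the measured TCP pose, the force, the opening and the grip force at its end, in the units of the state.
- env.state(): the state, without advancing time (a new reading comes with each control period).
- env.grab_frame(name): name is "scene" or "top" or "wrist"; returns a dict with "color" (420x560x3 uint8, red, green, blue), "range_z" (420x560 float32, m along the optical axis (not along the pixel's ray), 0 where there is no reading), "camera_matrix" (3x3 intrinsics, pixels), "rvec" (rotation vector, rad) and "tvec" (3), from world to camera coordinates, as OpenCV has them. Camera axes: x right, y down, z forward; pixel columns grow to the right and rows downward; lengths in m; the calibration is good to about 2 mm. A picture is of the moment at which its call begins.
- env.hand_in(): hands the job in; it is judged then, once.
The state is a dict: "time": time; "q": joint angles; "qvel": joint speeds; "joint_torque": joint torques, N m; "position": TCP position; "orientation": TCP orientation; "contact_force": force on the tool from outside, world axes, zero at the start; "ft_torque": the same for the moment, N m; "finger_gap": finger opening in m; "finger_force": force on a finger pad.
Only numpy, scipy, OpenCV 4.12 (cv2) and the standard library are available. Lean on these libraries where they do the work, as an engineer would, in place of code of your own. Each camera call takes 0.05 s, during which the arm holds its last target. There are 200 camera calls.

## Task

Take the jar basket out of the water bath: push the bath's two-leaf cover all the way back until the leaves stand folded flat together, then stand up the basket's folded-down carrying bail, take it by the grip and lift the basket out level with both jars in it. Lower it gently into the middle of the drain tray and let go only once it stands flat on the rack, both jars still standing in it; do not disturb the other things on the bench.

Things in the scene. Friction and masses are not known exactly. Their poses are not given: they have to be found in the camera images.
- bath: Fixed steel bench-top water bath, drained. Outside 340 (x) by 300 (y) mm, rim 140 mm high; walls 15 mm, opening 310 by 270 mm. Origin: centre of its underside on the bench; z up, x roughly away from the robot (control panel on the -x side). Inside, a flat wire grid 55 mm above the origin carries the basket. The cover hinges on the +y rim (y = +140, z = 156 mm).
- cover (a joint): Opening (rad) of the cover: two clear 300 mm long leaves, each 146 mm wide, the rear one hinged on the bath's +y rim, the front one on the rear one's far edge (the ridge, which rises). 0 = closed, a low gable. Stops at 1.24: both leaves upright side by side on the +y rim, top 305 mm above the bench. Falls shut if left half-way, stays if pushed fully back.
- cover_bar (a point): Middle of the black round bar (diameter 16, length 290 mm, along the bath's x) on the front leaf's leading edge. It runs level above the rim, always at z = 156 mm: at bath y = -139 mm closed, y = +131 mm folded. Its outer (-y) side is free for pushing; 2 to 4 N towards the bath's +y moves it.
- basket: Loose steel wire basket with two jars, 116 (x) by 192 (y) by 70 mm tall, floor and walls 4 mm, 0.28 kg (0.5 to 0.75 kg with bail and jars). Origin: centre of its underside; z up. Starts on the bath's grid, 20 to 45 mm off the middle towards the bath's +x, within 0.09 rad of square, so the widest gap to the bath's wall is on its -x side.
- bail: U-shaped wire carrying handle on stiff ears (0.035 N m: stays where left), black grip 13 mm diameter, 110 mm long along y. Origin: middle of the pivot axis (the basket's y), 70 mm above the basket's underside; own z points to the grip's centre, 75 mm away. Starts folded to the basket's -x side, level to 0.35 rad below: 10 mm from the wall, no room for a finger; open space beneath.
- jar_left: Round translucent culture jar with white lid, 76 mm diameter, 62 mm tall, 0.10 to 0.21 kg, standing in the basket's +y half, lid lower than the basket's rim. Origin: centre of its underside; z up.
- jar_right: The same kind of jar in the basket's -y half.
- tray: Fixed low steel drain tray, 200 (x) by 272 (y) mm, rim 3 mm thick, 26 mm high, with a flat wire rack inside whose top is 16 mm above the bench. Origin: centre of its underside on the bench.
- spawn_bottle: Bystander: tall translucent bottle, 95 mm diameter, 158 mm tall, standing. Origin: centre of its underside.
- cap: Bystander: white screw cap, 78 mm diameter, 15 mm tall, lying on the bench. Origin: centre of its underside.
- scoop: Bystander: long spoon, 200 mm, steel bowl and wooden handle, lying on the bench to the left of the bath. Origin: its middle, on its underside.

How it is judged:
By the outcome, as a careful person would: the job done as asked, in the order asked, and still so for the second after the job is handed in, with the robot touching nothing.
It also fails if it takes over 69 s, if anything falls off the work surface, if the arm or the gripper's body presses on something with over 40 N, if the wrist force passes 120 N, or if a joint passes its speed limit or range.

## Working session

There is one attempt and no reset: what is moved stays moved. The work goes in short steps, Python scripts to look and compute and a tool call to move; the robot and the scene stay as the last step left them, time stands still between calls to the robot, and variables do not carry over. Pictures are saved under pics/ and viewed, at most 10 in all, crops included, and the job is handed in when it is done.

Besides the shell and the picture viewer there is one more tool, called after "Request:" in YAML: its name, and indented under it one key for each argument. arm_command: Moves the arm, as the interface text tells. Its arguments: {"type":"object","properties":{"commands":{"type":"array","items":{"type":"object","properties":{"xyz":{"type":"array","items":{"type":"number"}},"twist":{"type":"array","items":{"type":"number"}},"claw":{"type":"number"}}}},"squeeze":{"type":"number"}},"required":["commands"]}

```bash
mkdir -p pics
cat > h.py <<'E'
import numpy as np, cv2
from scipy.spatial.transform import Rotation as R
from plant import env
def grab(n):
    f=env.grab_frame(n); f['R']=cv2.Rodrigues(np.array(f['rvec'],float))[0]; f['t']=np.array(f['tvec'],float).ravel(); return f
def save(f,name): cv2.imwrite('pics/'+name,f['color'][:,:,::-1])
def world(f):
    K=np.array(f['camera_matrix']);z=f['range_z'];v,u=np.mgrid[:z.shape[0],:z.shape[1]]
    p=np.stack([(u-K[0,2])/K[0,0]*z,(v-K[1,2])/K[1,1]*z,z],-1)
    w=(p-f['t'])@f['R']; w[z==0]=np.nan; return w
def plane(f,u,v,h):
    K=np.array(f['camera_matrix']);d=f['R'].T@np.array([(u-K[0,2])/K[0,0],(v-K[1,2])/K[1,1],1]);c=-f['R'].T@f['t']
    return c+d*(h-c[2])/d[2]
E
python3 - <<'E'
from h import *
s=env.state();print(s)
for n in ('top','scene'):
    f=grab(n);save(f,n+'0.png');print(n,-f['R'].T@f['t'],f['camera_matrix'])
    np.savez('pics/'+n+'0.npz',**{k:v for k,v in f.items()})
E
```

```text
{'time': 0.0, 'q': array([ 1.09768389e+00,  5.28607003e-02,  1.40175297e+00, -1.75416190e-05,
        1.68863368e+00, -7.02908297e-02]), 'qvel': array([7.14863666e-04, 1.87422477e-03, 5.88741637e-05, 8.54588777e-04,
       9.39104351e-04, 3.89471759e-04]), 'joint_torque': array([ 1.78382899e-03, -3.81680703e+01, -3.60179043e+01,  2.47109188e-05,
        6.40090278e-03, -2.37444709e-05]), 'position': array([0.20562839, 0.48267631, 0.21254568]), 'orientation': array([-3.13994082e+00, -9.88337012e-05,  2.73876892e+00]), 'contact_force': array([ 0.08262344,  0.01736276, -0.81999257]), 'ft_torque': array([0.01543433, 0.01078605, 0.00226167]), 'finger_force': 0.0, 'finger_gap': 0.08542802427240631}
top [0.453803   0.05179126 1.17393736] [[477.56660399   0.         288.34892703]
 [  0.         477.56660399 203.14997558]
 [  0.           0.           1.        ]]
scene [0.32632074 0.25960177 1.181866  ] [[386.1004856    0.         277.10559341]
 [  0.         386.1004856  212.46212523]
 [  0.           0.           1.        ]]
```

View pics/top0.png

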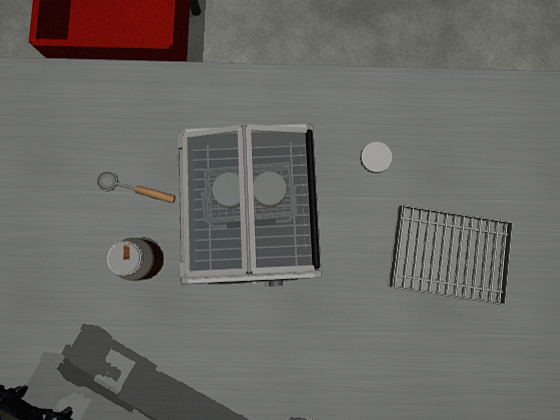

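View pics/scene0.png

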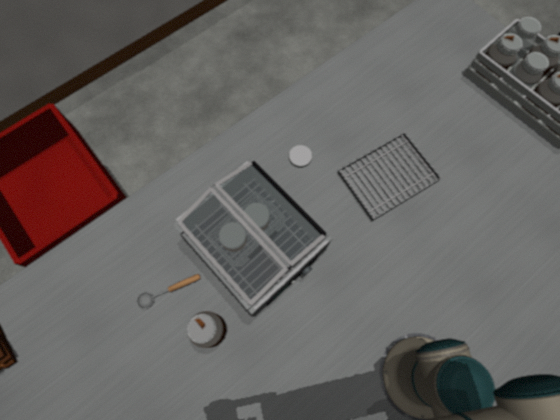

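The top view looks down with +x up and +y to the left. The bath is at cols 180–320, rows 125–283, with the black bar at about (308,130)–(318,269). The tray corners are about (400,206), (511,221), (504,303) and (391,286). The cap is at (376,156), the bottle at (130,258), and the jars show through the cover at (228,189) and (269,188).

Run:
```python
from h import *
f=dict(np.load('pics/top0.npz'));w=world(f)
g=f['color'].max(-1)
m=(g<35).astype(np.uint8);m[:,:290]=0;m[:,340:]=0;m[:110]=0;m[275:]=0
n,l,st,c=cv2.connectedComponentsWithStats(m);i=1+st[1:,4].argmax();print(st[i])
v,u=np.where(l==i)
r=cv2.minAreaRect(np.stack([u,v],1).astype(np.float32));b=cv2.boxPoints(r)
P=np.array([plane(f,*p,0.162) for p in b]);print(P.round(4))
p=w[v,u];print('bar depth z',np.nanpercentile(p[:,2],[5,50,95]))
print('bar centre',P.mean(0))
# rim/bath corners
for uv in [(180,127),(315,125),(321,276),(181,283)]: print('bath',uv,plane(f,*uv,0.14).round(4))
# tray 
for uv in [(400,206),(511,221),(504,303),(391,286)]: print('tray',uv,plane(f,*uv,0.026).round(4))
print('tray ctr',np.mean([plane(f,*uv,0.026) for uv in [(400,206),(511,221),(504,303),(391,286)]],0))
for uv in [(450,250),(228,189),(269,188),(247,200),(130,258),(376,156),(245,150),(315,200)]: print(uv,w[uv[1],uv[0]].round(3))
# tray from depth
t=(w[...,2]>.009)&(w[...,2]<.04)&(w[...,1]<-.15)&(w[...,1]>-.6)&(w[...,0]>.1)&(w[...,0]<.5)
v,u=np.where(t);r=cv2.minAreaRect(w[t][:,:2].astype(np.float32));print('tray rect',r)
# crop
c=f['color'][115:295,170:330][:,:,::-1];c=cv2.resize(c,None,fx=3.3,fy=3.3,interpolation=cv2.INTER_CUBIC);c=cv2.convertScaleAbs(c,alpha=1.5);cv2.imwrite('pics/c1.png',c)
```

```text
[306 130  14 139 907]
[[ 0.7596  0.011   0.162 ]
 [ 0.7609 -0.005   0.162 ]
 [ 0.4617 -0.025   0.162 ]
 [ 0.4606 -0.0096  0.162 ]]
bar depth z [0.15743562 0.16301329 0.16642798]
bar centre [ 0.61072893 -0.00713594  0.162     ]
bath (180, 127) [0.7664 0.2891 0.14  ]
bath (315, 125) [ 0.7787 -0.0122  0.14  ]
bath (321, 276) [ 0.4446 -0.0298  0.14  ]
bath (181, 283) [0.4233 0.2685 0.14  ]
tray (400, 206) [ 0.6161 -0.229   0.026 ]
tray (511, 221) [ 0.5857 -0.4987  0.026 ]
tray (504, 303) [ 0.3899 -0.4735  0.026 ]
tray (391, 286) [ 0.4238 -0.2055  0.026 ]
tray ctr [ 0.50386662 -0.35166883  0.026     ]
(450, 250) [ 0.514 -0.357  0.   ]
(228, 189) [0.62  0.171 0.19 ]
(269, 188) [0.625 0.085 0.186]
(247, 200) [0.596 0.129 0.204]
(130, 258) [0.473 0.374 0.159]
(376, 156) [ 0.742 -0.173  0.015]
(245, 150) [0.701 0.137 0.203]
(315, 200) [ 0.605 -0.013  0.163]
tray rect ((0.3629612922668457, -0.34755608439445496), (0.28323307633399963, 0.27552101016044617), 89.29944610595703)
```

View pics/c1.png

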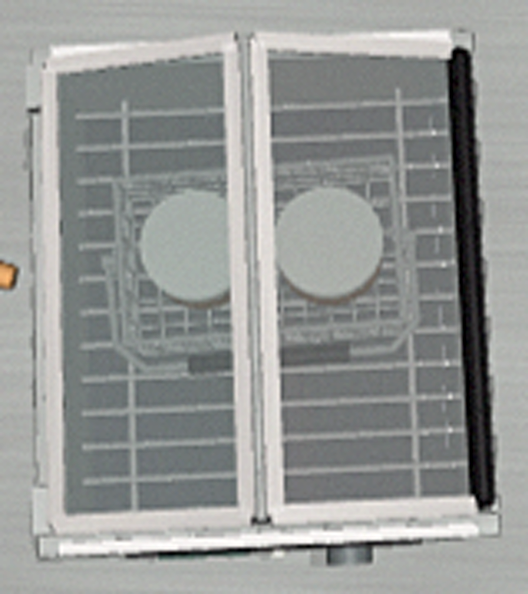

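The cover is closed. The basket is visible inside with its jars and the bail on the robot side (grip at crop (190–350,355)). The bath centre comes to about (0.602, 0.131) with yaw 0.068, and its sizes match those given. I'm now turning the tool square to the bath while rising, with the claw shut.

Request:
arm_command:
  commands:
    - {"twist":[0,0,1],"xyz":[0,0,-0.3],"claw":0}
    - {"twist":[0,0,1],"xyz":[0,0,-0.3],"claw":0}
    - {"twist":[0,0,1],"xyz":[0,0,-0.3],"claw":0}
    - {"twist":[0,0,1],"xyz":[0,0,-0.3],"claw":0}
    - {"twist":[0,0,1],"xyz":[0,0,-0.3],"claw":0}
    - {"twist":[0,0,1],"xyz":[0,0,-0.3],"claw":0}
    - {"twist":[0,0,1],"xyz":[0,0,-0.3],"claw":0}
    - {"twist":[0,0,1],"xyz":[0,0,-0.3],"claw":0}
    - {"twist":[0,0,1],"xyz":[0,0,0],"claw":0}
    - {"twist":[0,0,1],"xyz":[0,0,0],"claw":0}
    - {"twist":[0,0,1],"xyz":[0,0,0],"claw":0}
    - {"twist":[0,0,1],"xyz":[0,0,0],"claw":0}

```text
time: 1.6
position: [0.2057, 0.4829, 0.3089]
orientation: [-3.141, 0.001, 1.689]
contact_force: [0.4, 0.4, -0.7]
finger_gap: 0.0003
finger_force: 0.0
```

Request:
arm_command:
  commands:
    - {"twist":[0,0,0.6],"xyz":[0,0,0],"claw":0}
    - {"xyz":[-1,0.7,0],"claw":0}
    - {"xyz":[-1,0.7,0],"claw":0}
    - {"xyz":[-1,0.7,0],"claw":0}
    - {"xyz":[-1,0.7,0],"claw":0}
    - {"xyz":[-1,0.7,0],"claw":0}
    - {"xyz":[-1,0.7,0],"claw":0}
    - {"xyz":[-1,0.7,0],"claw":0}
    - {"xyz":[-1,0.7,0],"claw":0}
    - {"xyz":[-1,0.7,0],"claw":0}
    - {"xyz":[-1,0.7,0],"claw":0}
    - {"xyz":[-1,0.7,0],"claw":0}

```text
invalid input
```

Request:
arm_command:
  commands:
    - {"twist":[0,0,0.6],"xyz":[0,0,0],"claw":0}
    - {"xyz":[-1,0.7,0],"twist":[0,0,0],"claw":0}
    - {"xyz":[-1,0.7,0],"twist":[0,0,0],"claw":0}
    - {"xyz":[-1,0.7,0],"twist":[0,0,0],"claw":0}
    - {"xyz":[-1,0.7,0],"twist":[0,0,0],"claw":0}
    - {"xyz":[-1,0.7,0],"twist":[0,0,0],"claw":0}
    - {"xyz":[-1,0.7,0],"twist":[0,0,0],"claw":0}
    - {"xyz":[-1,0.7,0],"twist":[0,0,0],"claw":0}
    - {"xyz":[-1,0.7,0],"twist":[0,0,0],"claw":0}
    - {"xyz":[-1,0.7,0],"twist":[0,0,0],"claw":0}
    - {"xyz":[-1,0.7,0],"twist":[0,0,0],"claw":0}
    - {"xyz":[-1,0.7,0],"twist":[0,0,0],"claw":0}

```text
time: 3.1
position: [0.5439, 0.0637, 0.3089]
orientation: [-3.141, -0.0, 1.639]
contact_force: [0.9, 0.3, 0.1]
finger_gap: -0.0
finger_force: 0.0
```

Request:
arm_command:
  commands:
    - {"xyz":[-1,0.2,0],"twist":[0,0,0],"claw":0}
    - {"xyz":[-1,0.2,0],"twist":[0,0,0],"claw":0}
    - {"xyz":[-1,0.2,0],"twist":[0,0,0],"claw":0}
    - {"xyz":[-1,0.2,0],"twist":[0,1,0],"claw":0}
    - {"xyz":[0,0,0],"twist":[0,1,0],"claw":0}
    - {"xyz":[0,0,0],"twist":[0,1,0],"claw":0}
    - {"xyz":[0,0,0],"twist":[0,1,0],"claw":0}
    - {"xyz":[0,0,0],"twist":[0,1,0],"claw":0}
    - {"xyz":[0,0,0],"twist":[0,1,0],"claw":0}
    - {"xyz":[0,0,0],"twist":[0,1,0],"claw":0}
    - {"xyz":[0,0,0],"twist":[0,1,0],"claw":0}
    - {"xyz":[0,0,0],"twist":[0,1,0],"claw":0}

```text
time: 4.6
position: [0.586, -0.0925, 0.3089]
orientation: [-3.141, -0.789, 1.638]
contact_force: [-0.1, -0.1, 0.2]
finger_gap: 0.0001
finger_force: 0.0
```

Request:
arm_command:
  commands:
    - {"xyz":[-0.48,0,0.86],"twist":[0,0,0],"claw":0}
    - {"xyz":[-0.48,0,0.86],"twist":[0,0,0],"claw":0}
    - {"xyz":[-0.48,0,0.86],"twist":[0,0,0],"claw":0}
    - {"xyz":[-0.48,0,0.86],"twist":[0,0,0],"claw":0}
    - {"xyz":[0,0,0],"twist":[0,0,0],"claw":0}
    - {"xyz":[0.15,0,0.15],"twist":[0,0,0],"claw":0}
    - {"xyz":[0.15,0,0.15],"twist":[0,0,0],"claw":0}
    - {"xyz":[0.15,0,0.15],"twist":[0,0,0],"claw":0}
    - {"xyz":[0.15,0,0.15],"twist":[0,0,0],"claw":0}
    - {"xyz":[0.15,0,0.15],"twist":[0,0,0],"claw":0}
    - {"xyz":[0.15,0,0.15],"twist":[0,0,0],"claw":0}

```text
time: 5.98
position: [0.5795, 0.002, 0.1578]
orientation: [3.142, -0.785, 1.639]
contact_force: [0.2, -0.3, -0.3]
finger_gap: 0.0001
finger_force: 0.0
```

Run:
```python
from h import *
print(env.state()['contact_force'])
f=grab('top');save(f,'t1.png')
```

```text
[ 0.21300457 -0.33568829 -0.29555546]
```

View pics/t1.png

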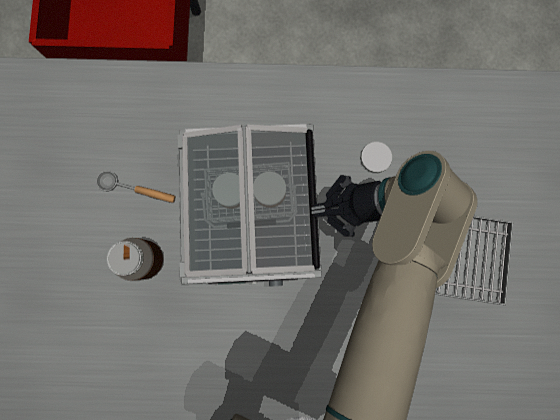

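The arm leans in from the right, with the fingertip at about (312,210) on the bar. The cover looks almost unmoved, so I'll measure close up.

Run:
```python
from h import *
f=grab('top')
g=f['color'].max(-1);w=world(f)
for a,b in ((125,190),(225,272)):
    m=np.zeros(g.shape,bool);m[a:b,300:325]=g[a:b,300:325]<35
    v,u=np.where(m);print(a,len(u),plane(f,u.mean(),v.mean(),.162).round(4))
f0=dict(np.load('pics/top0.npz'));g0=f0['color'].max(-1)
for a,b in ((125,190),(225,272)):
    m=np.zeros(g.shape,bool);m[a:b,300:325]=g0[a:b,300:325]<35
    v,u=np.where(m);print(a,len(u),plane(f0,u.mean(),v.mean(),.162).round(4))
for u in range(300,340,3): print(u,w[210,u].round(4))
fw=grab('wrist')
a=cv2.resize(f['color'][170:250,270:350],(480,480),interpolation=cv2.INTER_CUBIC)
cv2.imwrite('pics/m.png',np.hstack([cv2.resize(fw['color'],(640,480))[:,170:490],a])[:,:,::-1])
```

```text
125 376 [ 0.6942 -0.0008  0.162 ]
225 237 [ 0.5072 -0.0137  0.162 ]
125 408 [ 0.6929 -0.0011  0.162 ]
225 270 [ 0.5072 -0.0139  0.162 ]
300 [0.5823 0.0188 0.1692]
303 [0.583  0.0122 0.165 ]
306 [0.5838 0.0056 0.1597]
309 [ 0.5944 -0.0051  0.0779]
312 [ 0.5811 -0.0059  0.183 ]
315 [ 0.5808 -0.0119  0.1868]
318 [ 0.5798 -0.0176  0.1951]
321 [ 0.5794 -0.0234  0.1998]
324 [ 0.5794 -0.0295  0.2005]
327 [ 0.5778 -0.0345  0.2141]
330 [ 0.577  -0.0398  0.2218]
333 [ 0.576 -0.045  0.23 ]
336 [ 0.5754 -0.0504  0.236 ]
339 [ 0.5749 -0.0558  0.2408]
```

View pics/m.png

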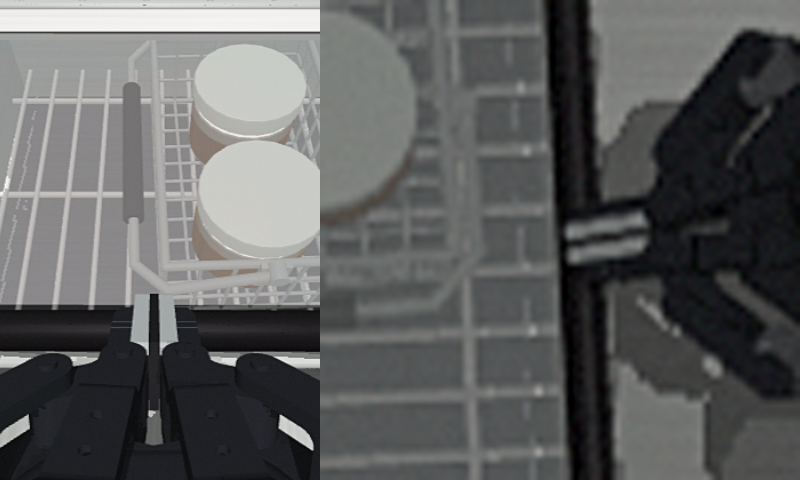

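Run:
```python
from h import *
s=env.state();print(s['position'],s['orientation'],s['q'],s['contact_force'])
f=grab('top');Rt=R.from_euler('xyz',s['orientation']).as_matrix()
def pr(p): return cv2.projectPoints(np.array([p]),f['rvec'],f['tvec'],f['camera_matrix'],None)[0].ravel().round(1)
for t in (-.03,-.02,-.01,0,.008):
    print(t,[pr(s['position']+Rt@np.array([x,0,t])) for x in (-.011,0,.011)])
print(pr(np.array([.58,-.0088,.156])), pr(np.array([.58,-.0088,.164])))
w=world(f);print([ (u,w[210,u].round(3)) for u in range(308,316)])
p=(w-s['position'])@Rt
m=(abs(p[...,1])<.012)&(p[...,2]>-.04)&(p[...,2]<.02)&(abs(p[...,0])<.02)
v,u=np.where(m);
for z0 in np.arange(-.04,.02,.005):
    q=p[m];k=(q[:,2]>=z0)&(q[:,2]<z0+.005);print(round(z0,3),k.sum(),q[k][:,0].round(3).max() if k.any() else '', np.median(q[k][:,0]) if k.any() else '')
```

```text
[0.57950912 0.00177893 0.15784203] [ 3.14157723 -0.78542274  1.63981835] [-0.39631703  0.42824126  1.24966522  0.70883311  1.81303963 -0.41460459] [-0.45758165  0.50175137  0.26724242]
-0.03 [array([321.7, 210.7]), array([318.3, 210.4]), array([314.9, 210.1])]
-0.02 [array([318.1, 211.3]), array([314.7, 211. ]), array([311.3, 210.7])]
-0.01 [array([314.6, 211.9]), array([311.2, 211.6]), array([307.7, 211.3])]
0 [array([311.1, 212.4]), array([307.7, 212.1]), array([304.3, 211.9])]
0.008 [array([308.4, 212.8]), array([305. , 212.6]), array([301.5, 212.3])]
[312.6 212.1] [312.8 211.7]
[(308, array([0.583, 0.002, 0.163])), (309, array([ 0.595, -0.005,  0.076])), (310, array([ 0.584, -0.003,  0.16 ])), (311, array([ 0.584, -0.005,  0.161])), (312, array([ 0.581, -0.006,  0.183])), (313, array([ 0.581, -0.008,  0.187])), (314, array([ 0.581, -0.01 ,  0.186])), (315, array([ 0.581, -0.012,  0.187]))]
-0.04 20 0.016 0.009399694125532461
-0.035 21 0.015 0.010875457110159203
-0.03 21 0.014 0.011148317382871384
-0.025 9 0.013 0.011585242595617598
-0.02 4 0.011 0.006329124360494483
-0.015 13 0.0 -0.0031998049498765052
-0.01 18 0.007 -0.001688402283929045
-0.005 47 0.013 0.003524117582824052
-0.0 47 0.02 0.01157271528098296
0.005 17 0.02 0.017967315105564128
0.01 1 0.019 0.01918467279088886
0.015 0
```

The fingertips really end about 20 mm behind the nominal TCP, so they are just above the bar, untouched. I'll back off, go 19 mm lower and approach gently.

Request:
arm_command:
  commands:
    - {"xyz":[-0.2,0,-0.2],"twist":[0,0,0],"claw":0}
    - {"xyz":[-0.2,0,-0.2],"twist":[0,0,0],"claw":0}
    - {"xyz":[-0.12,0,0.12],"twist":[0,0,0],"claw":0}
    - {"xyz":[-0.12,0,0.12],"twist":[0,0,0],"claw":0}
    - {"xyz":[-0.09,0,0.09],"twist":[0,0,0],"claw":0}
    - {"xyz":[0,0,0],"twist":[0,0,0],"claw":0}

```text
time: 6.92
position: [0.5808, -0.0209, 0.1384]
orientation: [-3.14, -0.786, 1.638]
contact_force: [0.7, 0.3, 0.2]
finger_gap: -0.0002
finger_force: 0.0
```

Request:
arm_command:
  commands:
    - {"xyz":[0.1,0,0.1],"twist":[0,0,0],"claw":0}
    - {"xyz":[0.1,0,0.1],"twist":[0,0,0],"claw":0}
    - {"xyz":[0.1,0,0.1],"twist":[0,0,0],"claw":0}
    - {"xyz":[0.1,0,0.1],"twist":[0,0,0],"claw":0}

```text
time: 7.42
position: [0.5796, 0.0017, 0.1391]
orientation: [3.141, -0.785, 1.639]
contact_force: [0.2, -1.5, -0.8]
finger_gap: 0.0004
finger_force: 0.9
```

Request:
arm_command:
  commands:
    - {"xyz":[0.2,0,0.2],"twist":[0,0,0],"claw":0}
    - {"xyz":[0.2,0,0.2],"twist":[0,0,0],"claw":0}
    - {"xyz":[0.2,0,0.2],"twist":[0,0,0],"claw":0}
    - {"xyz":[0.2,0,0.2],"twist":[0,0,0],"claw":0}
    - {"xyz":[0.2,0,0.2],"twist":[0,0,0],"claw":0}
    - {"xyz":[0.2,0,0.2],"twist":[0,0,0],"claw":0}
    - {"xyz":[0.2,0,0.2],"twist":[0,0,0],"claw":0}
    - {"xyz":[0.2,0,0.2],"twist":[0,0,0],"claw":0}
    - {"xyz":[0.2,0,0.2],"twist":[0,0,0],"claw":0}
    - {"xyz":[0.2,0,0.2],"twist":[0,0,0],"claw":0}
    - {"xyz":[0.2,0,0.2],"twist":[0,0,0],"claw":0}
    - {"xyz":[0.2,0,0.2],"twist":[0,0,0],"claw":0}

```text
time: 8.93
position: [0.5702, 0.1376, 0.1391]
orientation: [3.142, -0.786, 1.639]
contact_force: [-0.7, -0.5, -0.5]
finger_gap: 0.0001
finger_force: 0.3
```

Run:
```python
from h import *
print(env.state()['contact_force'])
f=grab('top');save(f,'t2.png')
```

```text
[-0.72154682 -0.49208719 -0.46727353]
```

View pics/t2.png

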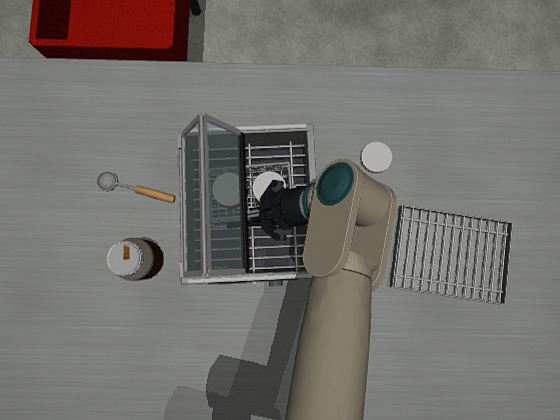

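The cover is half folded, with the bar at col 245 and the ridge standing at col 205. I'll carry on to the stop.

Request:
arm_command:
  commands:
    - {"xyz":[0.2,0,0.2],"twist":[0,0,0],"claw":0}
    - {"xyz":[0.2,0,0.2],"twist":[0,0,0],"claw":0}
    - {"xyz":[0.2,0,0.2],"twist":[0,0,0],"claw":0}
    - {"xyz":[0.2,0,0.2],"twist":[0,0,0],"claw":0}
    - {"xyz":[0.2,0,0.2],"twist":[0,0,0],"claw":0}
    - {"xyz":[0.2,0,0.2],"twist":[0,0,0],"claw":0}
    - {"xyz":[0.2,0,0.2],"twist":[0,0,0],"claw":0}
    - {"xyz":[0.2,0,0.2],"twist":[0,0,0],"claw":0}
    - {"xyz":[0.15,0,0.15],"twist":[0,0,0],"claw":0}
    - {"xyz":[0.15,0,0.15],"twist":[0,0,0],"claw":0}
    - {"xyz":[0.1,0,0.1],"twist":[0,0,0],"claw":0}

```text
time: 10.35
position: [0.5625, 0.2502, 0.1392]
orientation: [3.141, -0.785, 1.639]
contact_force: [-0.0, -0.1, 0.4]
finger_gap: 0.0001
finger_force: 0.1
```

Request:
arm_command:
  commands:
    - {"xyz":[0.06,0,0.06],"twist":[0,0,0],"claw":0}
    - {"xyz":[0.06,0,0.06],"twist":[0,0,0],"claw":0}
    - {"xyz":[0.04,0,0.04],"twist":[0,0,0],"claw":0}
    - {"xyz":[0.04,0,0.04],"twist":[0,0,0],"claw":0}
    - {"xyz":[0.04,0,0.04],"twist":[0,0,0],"claw":0}

```text
time: 10.98
position: [0.5624, 0.259, 0.1388]
orientation: [3.141, -0.779, 1.637]
contact_force: [-6.7, -34.1, 9.3]
finger_gap: -0.0002
finger_force: 17.2
```

Run:
```python
from h import *
print(env.state()['contact_force'])
f=grab('top');w=world(f)
g=f['color'].max(-1)
for r in (140,150,160,170): print(r,[(u,w[r,u].round(3).tolist()) for u in range(170,215,4)])
```

```text
[ -6.72862703 -34.12984617   9.31438606]
140 [(170, [0.69, 0.268, 0.307]), (174, [0.703, 0.271, 0.262]), (178, [0.711, 0.27, 0.233]), (182, [0.721, 0.27, 0.197]), (186, [0.729, 0.268, 0.168]), (190, [0.748, 0.274, 0.1]), (194, [0.748, 0.264, 0.103]), (198, [0.747, 0.254, 0.106]), (202, [0.749, 0.246, 0.099]), (206, [0.75, 0.237, 0.098]), (210, [0.75, 0.228, 0.096]), (214, [0.75, 0.219, 0.096])]
150 [(170, [0.672, 0.267, 0.305]), (174, [0.682, 0.27, 0.263]), (178, [0.691, 0.27, 0.231]), (182, [0.699, 0.269, 0.199]), (186, [0.708, 0.268, 0.163]), (190, [0.728, 0.275, 0.086]), (194, [0.735, 0.272, 0.057]), (198, [0.736, 0.262, 0.056]), (202, [0.737, 0.253, 0.054]), (206, [0.737, 0.243, 0.055]), (210, [0.738, 0.234, 0.052]), (214, [0.737, 0.224, 0.054])]
160 [(170, [0.653, 0.267, 0.304]), (174, [0.661, 0.267, 0.27]), (178, [0.669, 0.268, 0.235]), (182, [0.677, 0.267, 0.202]), (186, [0.686, 0.267, 0.163]), (190, [0.703, 0.273, 0.092]), (194, [0.712, 0.271, 0.053]), (198, [0.712, 0.262, 0.051]), (202, [0.712, 0.252, 0.054]), (206, [0.713, 0.243, 0.05]), (210, [0.713, 0.233, 0.053]), (214, [0.72, 0.228, 0.022])]
170 [(170, [0.633, 0.265, 0.307]), (174, [0.641, 0.266, 0.269]), (178, [0.649, 0.266, 0.236]), (182, [0.656, 0.266, 0.202]), (186, [0.663, 0.265, 0.167]), (190, [0.666, 0.259, 0.153]), (194, [0.687, 0.269, 0.056]), (198, [0.687, 0.26, 0.055]), (202, [0.687, 0.25, 0.057]), (206, [0.673, 0.229, 0.124]), (210, [0.674, 0.221, 0.122]), (214, [0.695, 0.227, 0.023])]
```

Request:
arm_command:
  commands:
    - {"xyz":[-0.15,0,-0.15],"twist":[0,0,0],"claw":0}
    - {"xyz":[-0.4,0,-0.4],"twist":[0,0,0],"claw":0}
    - {"xyz":[-0.4,0,-0.6],"twist":[0,0,0],"claw":0}
    - {"xyz":[-0.2,0,-1],"twist":[0,-1,0],"claw":0}
    - {"xyz":[0,0,-1],"twist":[0,-1,0],"claw":0}
    - {"xyz":[0,0,-1],"twist":[0,-1,0],"claw":0}
    - {"xyz":[0,0,-1],"twist":[0,-1,0],"claw":0}
    - {"xyz":[0,0,0],"twist":[0,-1,0],"claw":0}
    - {"xyz":[0,0,0],"twist":[0,-1,0],"claw":0}
    - {"xyz":[0,0,0],"twist":[0,-1,0],"claw":0}
    - {"xyz":[0,0,0],"twist":[0,-1,0],"claw":0}
    - {"xyz":[0,0,0],"twist":[0,-1,0],"claw":0}

```text
time: 12.52
position: [0.5727, 0.1018, 0.2657]
orientation: [3.141, 0.002, 1.639]
contact_force: [-0.3, -0.3, 0.7]
finger_gap: 0.0
finger_force: 0.0
```

Run:
```python
from h import *
s=env.state();print(s['contact_force'],s['position'],s['orientation'])
f=grab('top');save(f,'t3.png');np.savez('pics/t3.npz',**f)
w=world(f);print([w[160,u].round(3).tolist() for u in (166,170,178,186)])
fw=grab('wrist');np.savez('pics/w3.npz',**fw)
cv2.imwrite('pics/m3.png',np.hstack([cv2.resize(f['color'][110:300,165:325],None,fx=2.2,fy=2.2,interpolation=cv2.INTER_CUBIC),cv2.resize(fw['color'],(427,418),interpolation=cv2.INTER_AREA) if 0 else fw['color'][:418,60:500]])[:,:,::-1])
```

```text
[-0.2859689  -0.28440308  0.68547899] [0.57274948 0.1018103  0.26567766] [3.14110209e+00 2.21550820e-03 1.63944820e+00]
[[0.722, 0.351, 0.002], [0.653, 0.267, 0.303], [0.67, 0.268, 0.234], [0.685, 0.266, 0.167]]
```

View pics/m3.png

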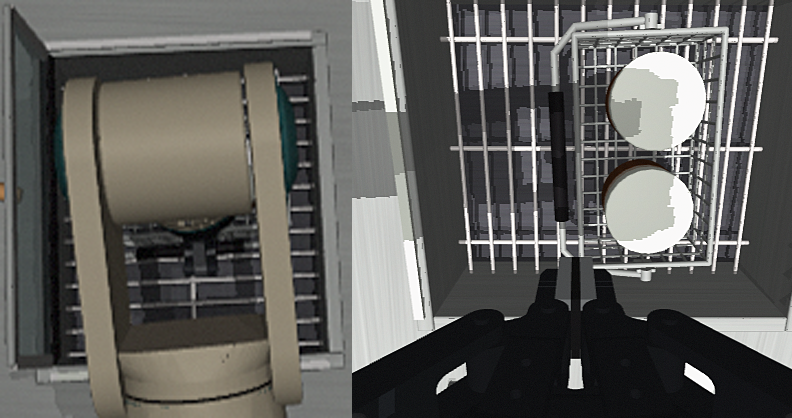

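The cover stays folded upright. In the wrist view the basket is clear: black grip at crop (559,92)–(560,221), ear pivots at (651,20) and (646,275), both jars standing. Next I'll measure from that view's depth.

Run:
```python
from h import *
f=dict(np.load('pics/w3.npz'));w=world(f);s=env.state()
off=60-352
def q(a,b,r=2): 
    u=a+off; p=w[b-r:b+r+1,u-r:u+r+1].reshape(-1,3); return p[np.nanargmax(p[:,2])].round(4)
g=f['color'].max(-1)
m=np.zeros(g.shape,np.uint8);m[85:225,250:280]=g[85:225,250:280]<60
m&=((w[...,2]>.07)&(w[...,2]<.2)).astype(np.uint8)
v,u=np.where(m);p=w[v,u];c=np.nanmedian(p,0);print('grip n',len(u),'median',c,'z5..95',np.nanpercentile(p[:,2],[5,25,75,95]))
for a,b in ((85,120),(120,155),(155,190),(190,225)):
    k=(v>=a)&(v<b);print(p[k].mean(0).round(4))
print('ends',p[:,1].min(),p[:,1].max())
print('pivots',q(651,20),q(646,276))
for a,b in ((578,37),(727,30),(713,263),(592,266)): print('rim corner',q(a,b))
print('bail corners',q(575,32),q(560,52),q(570,255))
print('jars',q(660,90),q(650,200))
# bottom of grip / wires beside
Rt=R.from_euler('xyz',s['orientation']).as_matrix()
for r in (270,290,310,330): print('finger',[( (w[r,x]-s['position'])@Rt).round(3).tolist() for x in (272,277,293,298)])
print('cam',-f['R'].T@f['t'])
```

```text
grip n 1910 median [0.55772696 0.12819502 0.11233615] z5..95 [0.10909584 0.11119172 0.11307258 0.11397946]
[0.5535 0.168  0.1119]
[0.556  0.1429 0.1121]
[0.5592 0.1135 0.112 ]
[0.5622 0.0841 0.112 ]
ends 0.0691334030454344 0.18320471031877858
pivots [0.6193 0.2317 0.1329] [0.64   0.0311 0.1317]
rim corner [0.5688 0.2191 0.1277]
rim corner [0.676  0.2294 0.1273]
rim corner [0.6964 0.0459 0.1264]
rim corner [0.5789 0.1147 0.2995]
bail corners [0.5666 0.2198 0.1269] [0.5533 0.2098 0.111 ] [0.5703 0.1138 0.2896]
jars [0.633  0.1867 0.1241] [0.6377 0.0972 0.1232]
finger [[0.01, -0.004, -0.035], [0.011, -0.002, -0.036], [0.01, 0.004, -0.035], [0.01, 0.006, -0.035]]
finger [[0.011, -0.003, -0.051], [0.011, -0.002, -0.051], [0.01, 0.004, -0.05], [0.01, 0.005, -0.05]]
finger [[0.012, -0.003, -0.065], [0.007, -0.001, -0.057], [0.012, 0.003, -0.065], [0.012, 0.005, -0.066]]
finger [[0.011, -0.003, -0.074], [0.005, -0.001, -0.065], [0.01, 0.003, -0.072], [0.011, 0.004, -0.074]]
cam [0.56789012 0.17408681 0.42683478]
```

Measured values:

| Item | Value |
|---|---|
| Grip centre | about (0.558, 0.128, 0.106) |
| Basket centre | (0.630, 0.131) |
| Basket yaw | 0.103 |
| Bail slope | about 0.28 below level |
| Bail radius | checks to 75 mm |

I'll yaw to the basket, tilt 30° so the fingers point away and down, then go under the grip.

Request:
arm_command:
  commands:
    - {"xyz":[0,-0.3,0],"twist":[0,0,-0.4],"claw":0}
    - {"xyz":[0,-0.4,0],"twist":[-1,0,0],"claw":0}
    - {"xyz":[0,-0.4,0],"twist":[-1,0,0],"claw":0}
    - {"xyz":[0,-0.4,0],"twist":[-1,0,0],"claw":0}
    - {"xyz":[0,-0.4,0],"twist":[-1,0,0],"claw":0}
    - {"xyz":[0,-0.4,0],"twist":[-1,0,0],"claw":0}
    - {"xyz":[0,0,0],"twist":[-1,0,0],"claw":0}
    - {"xyz":[0,0,0],"twist":[0,0,0],"claw":0}

```text
time: 13.62
position: [0.4821, 0.0925, 0.2514]
orientation: [2.618, -0.002, 1.674]
contact_force: [0.1, -0.5, 0.3]
finger_gap: 0.0
finger_force: 0.0
```

```bash
cat >> h.py <<'E'
def to(p,rpy=None):
    s=env.state();Rt=R.from_euler('xyz',s['orientation']);d=Rt.inv().apply(np.array(p)-s['position'])/.04
    print('pos',s['position'].round(4),'rpy',s['orientation'].round(3),'F',s['contact_force'].round(1),'shift',d.round(2))
    if rpy is not None: print('twist',((Rt.inv()*R.from_euler('xyz',rpy)).as_rotvec(degrees=True)/5).round(2))
E
python3 - <<'E'
from h import *
ex=np.array([.9947,.1028,0]);G=np.array([.5577,.1282,.106])
to(G-.0795*ex+[0,0,.0857])
print(R.from_euler('xyz',env.state()['orientation']).as_matrix().round(3))
E
```

```text
pos [0.4821 0.0925 0.2514] rpy [ 2.618e+00 -2.000e-03  1.674e+00] F [ 0.1 -0.5  0.3] shift [ 0.69 -0.76  1.29]
[[-0.103  0.862  0.497]
 [ 0.995  0.088  0.053]
 [ 0.002  0.5   -0.866]]
```

Request:
arm_command:
  commands:
    - {"xyz":[0.35,-0.38,0.3],"twist":[0,0,0],"claw":0}
    - {"xyz":[0.34,-0.38,0.3],"twist":[0,0,0],"claw":0}
    - {"xyz":[0,0,0.6],"twist":[0,0,0],"claw":0}
    - {"xyz":[0,0,0.6],"twist":[0,0,0],"claw":0}
    - {"xyz":[0,0,0.6],"twist":[0,0,0],"claw":0}
    - {"xyz":[0,0,0.6],"twist":[0,0,0],"claw":0}
    - {"xyz":[0,0,0.3],"twist":[0,0,0],"claw":0}
    - {"xyz":[0,0,0.3],"twist":[0,0,0],"claw":0}
    - {"xyz":[0,0,0],"twist":[0,0,0],"claw":0}

```text
time: 14.75
position: [0.5256, 0.1248, 0.1112]
orientation: [2.619, -0.0, 1.674]
contact_force: [-0.6, 0.0, -0.4]
finger_gap: -0.0
finger_force: 0.0
```

Run:
```python
from h import *
ex=np.array([.9947,.1028,0]);G=np.array([.5577,.1282,.106])
to(G-.0095*ex+[0,0,-.0355])
fw=grab('wrist');np.savez('pics/w4.npz',**fw);save(fw,'w4.png')
```

```text
pos [0.5256 0.1248 0.1112] rpy [ 2.619 -0.     1.674] F [-0.6  0.  -0.4] shift [ 0.   -0.01  1.17]
```

View pics/w4.png

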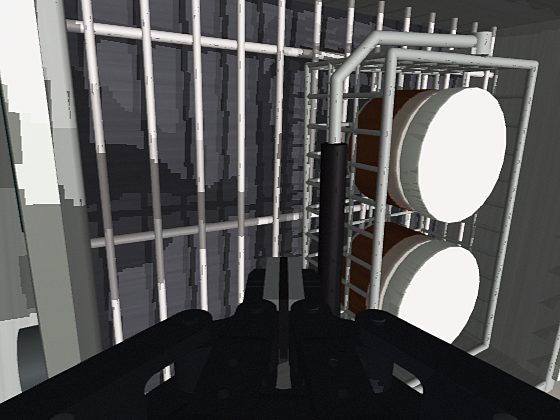

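The wrist view shows the fingertips at (284,257) on the robot side of the grip (cols 320–345, rows 143–310), clear of it. I'll measure both in the tool frame.

Run:
```python
from h import *
s=env.state();f=dict(np.load('pics/w4.npz'));w=world(f)
Rt=R.from_euler('xyz',s['orientation']).as_matrix();p=((w-s['position'])@Rt).round(3)
for r in (259,264,270,280,290,300): print(r,[(u,*p[r,u]) for u in (262,272,296,300,304,308,312,316,320)])
print('grip');
for r in (160,200,230,250): print(r,[(u,*p[r,u]) for u in (322,330,338,344)])
```

```text
259 [(262, np.float64(-0.041), np.float64(-0.015), np.float64(0.092)), (272, np.float64(0.01), np.float64(-0.004), np.float64(-0.024)), (296, np.float64(0.01), np.float64(0.006), np.float64(-0.024)), (300, np.float64(0.01), np.float64(0.007), np.float64(-0.025)), (304, np.float64(-0.031), np.float64(0.014), np.float64(0.068)), (308, np.float64(-0.03), np.float64(0.017), np.float64(0.066)), (312, np.float64(-0.029), np.float64(0.019), np.float64(0.064)), (316, np.float64(-0.052), np.float64(0.027), np.float64(0.116)), (320, np.float64(-0.008), np.float64(0.019), np.float64(0.016))]
264 [(262, np.float64(-0.045), np.float64(-0.015), np.float64(0.093)), (272, np.float64(0.01), np.float64(-0.004), np.float64(-0.029)), (296, np.float64(0.011), np.float64(0.005), np.float64(-0.03)), (300, np.float64(0.011), np.float64(0.007), np.float64(-0.03)), (304, np.float64(-0.035), np.float64(0.014), np.float64(0.069)), (308, np.float64(-0.037), np.float64(0.017), np.float64(0.074)), (312, np.float64(-0.056), np.float64(0.024), np.float64(0.115)), (316, np.float64(-0.029), np.float64(0.021), np.float
[... 2779 characters left out ...]
at64(0.024), np.float64(0.023), np.float64(0.015)), (338, np.float64(0.024), np.float64(0.027), np.float64(0.014)), (344, np.float64(0.024), np.float64(0.03), np.float64(0.016))]
230 [(322, np.float64(0.008), np.float64(0.02), np.float64(0.017)), (330, np.float64(0.009), np.float64(0.024), np.float64(0.013)), (338, np.float64(0.009), np.float64(0.028), np.float64(0.014)), (344, np.float64(-0.032), np.float64(0.05), np.float64(0.13))]
250 [(322, np.float64(-0.003), np.float64(0.02), np.float64(0.016)), (330, np.float64(-0.002), np.float64(0.024), np.float64(0.014)), (338, np.float64(-0.002), np.float64(0.028), np.float64(0.015)), (344, np.float64(-0.03), np.float64(0.043), np.float64(0.081))]
```

Run:
```python
import numpy as np
n=np.array([.866,.5]);t=np.array([.5,-.866])
g=lambda a:75*np.array([-np.cos(a),np.sin(a)])
W=[g(-.28)+[4.4,-14.8],g(-.28)+[4.4,-4.8],g(-.1)+[2.5,-6],g(.1)+[1,-7]]
for a in np.arange(.3,1.75,.2): W.append(g(a)-6.0*n+8*t)
W=np.array(W)
for d in np.diff(W,axis=0): print((d@n/40).round(2),(d@t/40).round(2))
```

```text
0.13 -0.22
0.05 -0.32
0.14 -0.32
0.16 -0.24
0.3 -0.23
0.34 -0.16
0.36 -0.09
0.37 -0.02
0.37 0.06
0.35 0.13
0.32 0.2
```

Request:
arm_command:
  commands:
    - {"xyz":[0,0,0.4],"twist":[0,0,0],"claw":0}
    - {"xyz":[0,0,0.4],"twist":[0,0,0],"claw":0}
    - {"xyz":[0,0,0.3],"twist":[0,0,0],"claw":0}
    - {"xyz":[0,0,0.2],"twist":[0,0,0],"claw":0}
    - {"xyz":[0,0.17,0.1],"twist":[0,0,0],"claw":0}
    - {"xyz":[0,0,0],"twist":[0,0,0],"claw":0}

```text
time: 15.55
position: [0.5592, 0.1284, 0.0664]
orientation: [2.619, -0.0, 1.674]
contact_force: [0.1, -0.6, -0.7]
finger_gap: -0.0001
finger_force: 0.2
```

Now lifting through the first part of the arc (to about 0.3 rad), then a check.

Request:
arm_command:
  commands:
    - {"xyz":[0,0.07,-0.11],"twist":[0,0,0],"claw":0}
    - {"xyz":[0,0.06,-0.11],"twist":[0,0,0],"claw":0}
    - {"xyz":[0,0.03,-0.16],"twist":[0,0,0],"claw":0}
    - {"xyz":[0,0.03,-0.16],"twist":[0,0,0],"claw":0}
    - {"xyz":[0,0.07,-0.16],"twist":[0,0,0],"claw":0}
    - {"xyz":[0,0.07,-0.16],"twist":[0,0,0],"claw":0}
    - {"xyz":[0,0.08,-0.12],"twist":[0,0,0],"claw":0}
    - {"xyz":[0,0.08,-0.12],"twist":[0,0,0],"claw":0}

```text
time: 16.55
position: [0.5547, 0.128, 0.1155]
orientation: [2.617, -0.0, 1.674]
contact_force: [-0.7, 0.0, -0.4]
finger_gap: -0.0001
finger_force: 0.0
```

Run:
```python
from h import *
s=env.state();f=grab('wrist');w=world(f)
Rt=R.from_euler('xyz',s['orientation']).as_matrix();p=(w-s['position'])@Rt
g=f['color'].max(-1);m=(g<60)&(p[...,0]>.0)&(p[...,0]<.06)&(p[...,2]>-.02)&(p[...,2]<.06)&(abs(p[...,1])<.06)
print(m.sum(),np.median(p[m],0).round(4),np.percentile(p[m],[5,95],axis=0).round(3),np.median(w[m],0).round(4),s['contact_force'].round(1))
for b in ((480,42),(484,42)): print(w[b[1],b[0]])
```

```text
4409 [ 0.0302  0.0116 -0.0152] [[ 0.006  0.005 -0.017]
 [ 0.051  0.035  0.056]] [0.554  0.1587 0.134 ] [-0.7  0.  -0.4]
[0.74837307 0.26182223 0.0623719 ]
[0.74840708 0.2614266  0.06566919]
```

Run:
```python
from h import *
f=grab('wrist');save(f,'w5.png')
```

```text
(no output)
```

View pics/w5.png

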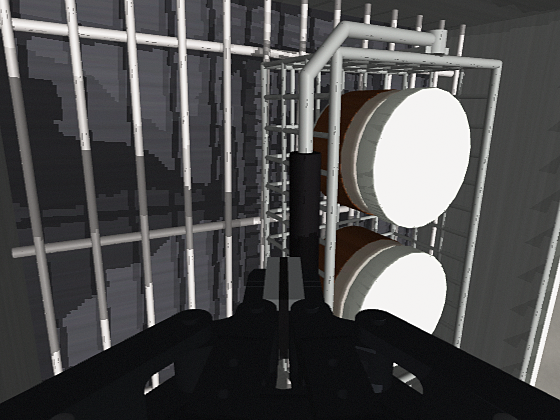

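The grip (cols 290–320, rows 155–255) has risen with the fingers but has slid off towards the tip end. I'll get exact numbers.

Run:
```python
from h import *
s=env.state();f=grab('wrist');w=world(f)
Rt=R.from_euler('xyz',s['orientation']).as_matrix();p=(w-s['position'])@Rt
for a in (170,200,230,245):
    q=p[a-4:a+5,305];e=[u for u in range(270,340) if abs(p[a,u,2]-np.median(q[:,2]))<.008]
    print(a,np.median(q,0).round(4),w[a,305].round(4),p[a,e[0],1].round(4),p[a,e[-1],1].round(4))
```

```text
170 [ 0.0441  0.0095 -0.0162] [0.5508 0.1719 0.1344] 0.0041 0.0161
200 [ 0.0321  0.0097 -0.0165] [0.5518 0.1599 0.1351] 0.0042 0.0168
230 [ 0.0193  0.0099 -0.0163] [0.5534 0.1472 0.1349] 0.0039 0.0167
245 [ 0.0129  0.01   -0.0165] [0.5536 0.141  0.1358] 0.0039 0.0161
```

Run:
```python
import numpy as np
n=np.array([.866,.5]);t=np.array([.5,-.866])
g=lambda a:75*np.array([-np.cos(a),np.sin(a)])
for a in np.arange(.05,1.6,.2):
    d=g(a+.2)-g(a); print(round(a+.2,2),(d@n/40).round(2),(d@t/40).round(2))
```

```text
0.25 0.23 -0.29
0.45 0.29 -0.24
0.65 0.33 -0.18
0.85 0.36 -0.11
1.05 0.37 -0.04
1.25 0.37 0.04
1.45 0.36 0.11
1.65 0.33 0.18
```

Request:
arm_command:
  commands:
    - {"xyz":[0,-0.2,0],"twist":[0,0,0],"claw":0}
    - {"xyz":[0,-0.18,0],"twist":[0,0,0],"claw":0}
    - {"xyz":[0,0,0.35],"twist":[0,0,0],"claw":0}
    - {"xyz":[0,0,0.35],"twist":[0,0,0],"claw":0}
    - {"xyz":[0,0.1,0],"twist":[0,0,0],"claw":0}
    - {"xyz":[0,0,0],"twist":[0,0,0],"claw":0}

```text
time: 17.45
position: [0.559, 0.1284, 0.085]
orientation: [2.618, -0.0, 1.674]
contact_force: [-0.3, 0.2, 0.1]
finger_gap: 0.0001
finger_force: 0.0
```

Request:
arm_command:
  commands:
    - {"xyz":[0,0.13,-0.14],"twist":[0,0,0],"claw":0}
    - {"xyz":[0,0.12,-0.14],"twist":[0,0,0],"claw":0}
    - {"xyz":[0,0.15,-0.12],"twist":[0,0,0],"claw":0}
    - {"xyz":[0,0.14,-0.12],"twist":[0,0,0],"claw":0}
    - {"xyz":[0,0.17,-0.09],"twist":[0,0,0],"claw":0}
    - {"xyz":[0,0.16,-0.09],"twist":[0,0,0],"claw":0}

```text
time: 18.2
position: [0.575, 0.1301, 0.1271]
orientation: [2.617, -0.0, 1.674]
contact_force: [-3.6, -0.5, 1.1]
finger_gap: 0.0003
finger_force: 1.5
```

```bash
cat >> h.py <<'E'
def grip():
    s=env.state();f=grab('wrist');w=world(f);Rt=R.from_euler('xyz',s['orientation']).as_matrix();p=(w-s['position'])@Rt
    g=f['color'].max(-1);m=((g<60)&(p[...,0]>.013)&(p[...,0]<.055)&(w[...,2]>.09)&(w[...,2]<.25)).astype(np.uint8)
    n,l,st,c=cv2.connectedComponentsWithStats(m)
    for i in 1+np.argsort(-st[1:,4])[:3]:
        k=l==i;print(st[i],'tool',np.median(p[k],0).round(4),'world',np.median(w[k],0).round(4))
    print('F',s['contact_force'].round(1))
E
python3 -c "
from h import *
grip()"
```

```text
[ 177  335   93   85 5215] tool [ 0.0164 -0.0099 -0.0987] world [0.5159 0.1404 0.2076]
[ 299  335   92   85 5199] tool [ 0.0163  0.0119 -0.0988] world [0.5347 0.1423 0.2185]
[ 321  148   39  124 3888] tool [ 0.0332  0.02   -0.0398] world [0.5688 0.1628 0.172 ]
F [-3.6 -0.5  1.1]
```

The grip is riding on the finger face at about 0.6 rad. Continuing to upright.

Request:
arm_command:
  commands:
    - {"xyz":[0,0.18,-0.06],"twist":[0,0,0],"claw":0}
    - {"xyz":[0,0.18,-0.05],"twist":[0,0,0],"claw":0}
    - {"xyz":[0,0.19,-0.02],"twist":[0,0,0],"claw":0}
    - {"xyz":[0,0.18,-0.02],"twist":[0,0,0],"claw":0}
    - {"xyz":[0,0.19,0.02],"twist":[0,0,0],"claw":0}
    - {"xyz":[0,0.18,0.02],"twist":[0,0,0],"claw":0}
    - {"xyz":[0,0.18,0.05],"twist":[0,0,0],"claw":0}
    - {"xyz":[0,0.18,0.06],"twist":[0,0,0],"claw":0}
    - {"xyz":[0,0.1,0.06],"twist":[0,0,0],"claw":0}

```text
time: 19.38
position: [0.6301, 0.1357, 0.1555]
orientation: [2.618, -0.0, 1.674]
contact_force: [0.2, -0.3, 0.1]
finger_gap: -0.0
finger_force: 0.2
```

```bash
python3 -c "
from h import *
grip()"
```

```text
[ 177  335   92   85 5205] tool [ 0.0164 -0.01   -0.0988] world [0.5709 0.146  0.2361]
[ 323  161   43  118 4324] tool [ 0.0335  0.0202 -0.0456] world [0.6212 0.1686 0.2057]
[ 298  335   71   80 3450] tool [ 0.0163  0.0108 -0.0946] world [0.5908 0.1481 0.2431]
F [ 0.2 -0.3  0.1]
```

The bail stands upright (grip centre about (0.628, 0.135, 0.200)). I'll back away, open and level the tool above the grip.

Request:
arm_command:
  commands:
    - {"xyz":[0,-0.4,-0.2],"twist":[0,0,0],"claw":0}
    - {"xyz":[0,-0.2,-0.8],"twist":[0,0,0],"claw":0.3}
    - {"xyz":[0,0,-1],"twist":[0,0,0],"claw":1}
    - {"xyz":[0,0,-1],"twist":[0,0,0],"claw":1}
    - {"xyz":[0,0,0],"twist":[1,0,0],"claw":1}
    - {"xyz":[0,0,0],"twist":[1,0,0],"claw":1}
    - {"xyz":[0,0,0],"twist":[1,0,0],"claw":1}
    - {"xyz":[0,0,0],"twist":[1,0,0],"claw":1}
    - {"xyz":[0,0,0],"twist":[1,0,0],"claw":1}
    - {"xyz":[0,0,0],"twist":[1,0,0],"claw":1}
    - {"xyz":[0,0,0],"twist":[0,0,0],"claw":1}

```text
time: 20.8
position: [0.5499, 0.1273, 0.2464]
orientation: [-3.141, 0.0, 1.674]
contact_force: [-0.8, -0.4, -0.0]
finger_gap: 0.0853
finger_force: 0.0
```

```bash
python3 -c "
from h import *
s=env.state();print(s['position'],s['orientation'])
f=grab('wrist');np.savez('pics/w6.npz',**f);save(f,'w6.png')"
```

```text
[0.54991213 0.12731984 0.24644706] [-3.14087329e+00  8.39276979e-06  1.67392981e+00]
```

View pics/w6.png

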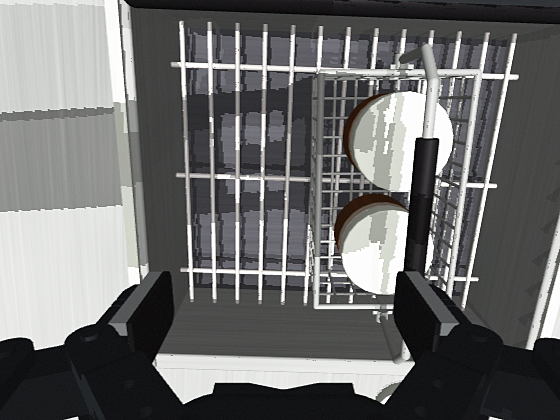

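The bail stands (grip at cols 410–437, rows 140–300), jars in place, fingers open at (150,290) and (420,290), well above the grip. Measuring the grip and the tips.

Run:
```python
from h import *
s=env.state();f=dict(np.load('pics/w6.npz'));w=world(f);g=f['color'].max(-1)
Rt=R.from_euler('xyz',s['orientation']).as_matrix();p=(w-s['position'])@Rt
m=(g<60)&(w[...,2]>.17)&(w[...,2]<.22);m[:, :395]=0;m[:,445:]=0;m[:135]=0;m[300:]=0
v,u=np.where(m);q=w[m]
for a,b in ((135,170),(170,205),(205,240),(240,270),(270,300)):
    k=(v>=a)&(v<b);print(a,k.sum(),q[k].mean(0).round(4) if k.any() else '')
print('n',len(q),'y',np.percentile(q[:,1],[1,99]),'z95',np.percentile(q[:,2],95))
fm=(p[...,2]>-.06)&(p[...,2]<-.0)&(abs(p[...,0])<.02)
print('finger z max',np.percentile(p[fm][:,2],[90,97,99.5]).round(4))
for r,u0 in ((275,405),(275,420),(280,160),(275,168)): print(r,u0,p[r,u0].round(4))
C=np.array([.63,.131,.2])
for (r,c) in ((76,316),(74,478),(306,318),(40,428),(315,385)):
    z=w[r-2:r+3,c-2:c+3].reshape(-1,3);print('pt',z[np.nanargmax(z[:,2])].round(4))
```

```text
135 654 [0.6222 0.1777 0.2055]
170 751 [0.6245 0.1593 0.2057]
205 780 [0.6266 0.1393 0.2058]
240 642 [0.6286 0.1194 0.2058]
270 50 [0.6325 0.1088 0.2061]
n 2877 y [0.10882034 0.18549336] z95 0.20778530404368248
finger z max [-0.0374 -0.0339 -0.0321]
275 405 [ 0.0103  0.0444 -0.0393]
275 420 [ 0.01    0.0501 -0.0387]
280 160 [ 0.0108 -0.0417 -0.0439]
275 168 [ 0.008  -0.0419 -0.0345]
pt [0.5662 0.2181 0.1242]
pt [0.6779 0.2306 0.1278]
pt [0.5911 0.0356 0.1272]
pt [0.6635 0.2611 0.0564]
pt [0.6445 0.0336 0.1337]
```

Request:
arm_command:
  commands:
    - {"xyz":[-0.05,0.66,0],"twist":[0,0,0],"claw":1}
    - {"xyz":[-0.06,0.66,0],"twist":[0,0,0],"claw":1}
    - {"xyz":[0,0.66,0],"twist":[0,0,0],"claw":1}
    - {"xyz":[0,0,0.5],"twist":[0,0,0],"claw":1}
    - {"xyz":[0,0,0.5],"twist":[0,0,0],"claw":1}
    - {"xyz":[0,0,0.5],"twist":[0,0,0],"claw":1}
    - {"xyz":[0,0,0.4],"twist":[0,0,0],"claw":1}
    - {"xyz":[0,0,0.26],"twist":[0,0,0],"claw":1}
    - {"xyz":[0,0,0],"twist":[0,0,0],"claw":1}

```text
time: 21.98
position: [0.6281, 0.1311, 0.1605]
orientation: [-3.141, -0.0, 1.674]
contact_force: [-0.7, -0.0, -0.4]
finger_gap: 0.0854
finger_force: 0.0
```

Request:
arm_command:
  commands:
    - {"xyz":[0,0,0],"twist":[0,0,0],"claw":0.3}
    - {"xyz":[0,0,0],"twist":[0,0,0],"claw":0.2}
    - {"xyz":[0,0,0],"twist":[0,0,0],"claw":0}
    - {"xyz":[0,0,0],"twist":[0,0,0],"claw":0}
    - {"xyz":[0,0,0],"twist":[0,0,0],"claw":0}
    - {"xyz":[0,0,0],"twist":[0,0,0],"claw":0}
  squeeze: 60

```text
time: 22.72
position: [0.6285, 0.1311, 0.1613]
orientation: [3.141, -0.0, 1.674]
contact_force: [-0.5, -0.2, 2.0]
finger_gap: 0.0108
finger_force: 58.4
```

```bash
python3 -c "
from h import *
s=env.state();print(s['position'],s['orientation'],s['contact_force'],s['finger_gap'],s['finger_force'])
f=grab('wrist');np.savez('pics/w7.npz',**f);save(f,'w7.png')"
```

```text
[0.62854957 0.13114178 0.16134834] [ 3.14102238e+00 -5.79459653e-05  1.67415707e+00] [-0.50469735 -0.19714709  1.99413313] 0.010765248978994823 58.418941497802734
```

View pics/w7.png

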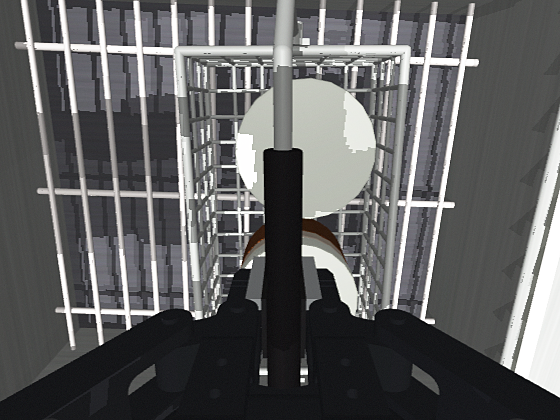

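The grip is held (gap 11 mm, 58 N), the bail is upright and the jars are in place below it. Lifting straight up, slowly at first.

Request:
arm_command:
  commands:
    - {"xyz":[0,0,-0.05],"twist":[0,0,0],"claw":0}
    - {"xyz":[0,0,-0.1],"twist":[0,0,0],"claw":0}
    - {"xyz":[-0.02,0,-0.15],"twist":[0,0,0],"claw":0}
    - {"xyz":[-0.04,0,-0.2],"twist":[0,0,0],"claw":0}
    - {"xyz":[-0.04,0,-0.2],"twist":[0,0,0],"claw":0}
    - {"xyz":[-0.04,0,-0.2],"twist":[0,0,0],"claw":0}

```text
time: 23.52
position: [0.6291, 0.1254, 0.1978]
orientation: [3.141, -0.0, 1.674]
contact_force: [-0.1, 0.1, -5.9]
finger_gap: 0.0108
finger_force: 58.4
```

```bash
cat >> h.py <<'E'
def basket(h0):
    "rim height of the basket seen from the wrist, in tool terms"
    s=env.state();f=grab('wrist');w=world(f);Rt=R.from_euler('xyz',s['orientation']).as_matrix();p=(w-s['position'])@Rt
    print('pos',s['position'].round(4),'F',s['contact_force'].round(1),'T',s['ft_torque'].round(2),'gap',s['finger_gap'].round(4))
    ex=Rt[:,1];ey=Rt[:,0]
    rz=h0
    m=(abs(w[...,2]-rz)<.012)&(p[...,0]>.03)&(p[...,0]<.12)&(abs(p[...,1])<.075)
    for a,b,n in ((-.075,-.045,'-x rim'),(.045,.075,'+x rim')):
        k=m&(p[...,1]>a)&(p[...,1]<b)
        for c,d in ((.03,.05),(.05,.07),(.07,.09)):
            kk=k&(p[...,0]>c)&(p[...,0]<d); print(n,c,kk.sum(),(np.median(p[kk][:,1]).round(4),np.percentile(w[kk][:,2],90).round(4)) if kk.any() else '')
    k=(p[...,0]>.02)&(p[...,0]<.09)&(abs(p[...,1])<.045)&(f['color'].min(-1)>120)&(abs(w[...,2]-rz+.006)<.02)
    print('lid',k.sum(),np.median(w[k],0).round(4) if k.any() else '')
E
python3 -c "
from h import *
basket(env.state()['position'][2]-.1613+.126)"
```

```text
Traceback (most recent call last):
  File "h.py", line 28, in basket
    print('pos',s['position'].round(4),'F',s['contact_force'].round(1),'T',s['ft_torque'].round(2),'gap',s['finger_gap'].round(4))
                                                                                                         ^^^^^^^^^^^^^^^^^^^^^
AttributeError: 'float' object has no attribute 'round'
```

```bash
sed -i "s/,'gap',s\['finger_gap'\].round(4)//" h.py; python3 -c "
from h import *
basket(env.state()['position'][2]-.1613+.126)"
```

```text
pos [0.6295 0.1252 0.1993] F [ 1.1 -0.8 -4.6] T [-0.02 -0.07  0.  ]
-x rim 0.03 361 (np.float64(-0.0502), np.float64(0.1641))
-x rim 0.05 402 (np.float64(-0.0502), np.float64(0.164))
-x rim 0.07 437 (np.float64(-0.0502), np.float64(0.164))
+x rim 0.03 658 (np.float64(0.0589), np.float64(0.1638))
+x rim 0.05 514 (np.float64(0.0598), np.float64(0.164))
+x rim 0.07 446 (np.float64(0.0604), np.float64(0.164))
lid 10094 [0.6428 0.1774 0.1596]
```

The basket hangs level (both rims at 0.164, lids seen). Raising further and measuring the tray again.

Request:
arm_command:
  commands:
    - {"xyz":[0,0,-0.3],"twist":[0,0,0],"claw":0}
    - {"xyz":[0,0,-0.3],"twist":[0,0,0],"claw":0}
    - {"xyz":[0,0,-0.3],"twist":[0,0,0],"claw":0}
    - {"xyz":[0,0,-0.3],"twist":[0,0,0],"claw":0}
    - {"xyz":[0,0,-0.3],"twist":[0,0,0],"claw":0}
    - {"xyz":[0,0,-0.3],"twist":[0,0,0],"claw":0}
    - {"xyz":[0,0,-0.3],"twist":[0,0,0],"claw":0}
    - {"xyz":[0,0,-0.2],"twist":[0,0,0],"claw":0}
    - {"xyz":[0,0,0],"twist":[0,0,0],"claw":0}

```text
time: 24.75
position: [0.6292, 0.1256, 0.2899]
orientation: [3.14, -0.0, 1.674]
contact_force: [-0.6, 0.1, -5.8]
finger_gap: 0.0111
finger_force: 58.7
```

Run:
```python
from h import *
basket(env.state()['position'][2]-.1613+.126)
for n in ('top','scene'):
    f=grab(n);w=world(f)
    t=(w[...,2]>.011)&(w[...,2]<.035)&(w[...,1]<-.18)&(w[...,1]>-.54)&(w[...,0]>.35)&(w[...,0]<.66)
    k=cv2.morphologyEx(t.astype(np.uint8),cv2.MORPH_OPEN,np.ones((2,2)))
    nn,l,st,c=cv2.connectedComponentsWithStats(cv2.dilate(k,np.ones((5,5))));i=1+st[1:,4].argmax()
    t&=(l==i);q=w[t];r=cv2.minAreaRect(q[:,:2].astype(np.float32));print(n,t.sum(),r,q[:,:2].min(0),q[:,:2].max(0))
    print(np.percentile(q[:,2],[10,50,90]))
```

```text
pos [0.6292 0.1256 0.2899] F [-0.6  0.1 -5.8] T [0.02 0.03 0.03]
-x rim 0.03 371 (np.float64(-0.0503), np.float64(0.2551))
-x rim 0.05 399 (np.float64(-0.0503), np.float64(0.255))
-x rim 0.07 438 (np.float64(-0.0504), np.float64(0.255))
+x rim 0.03 647 (np.float64(0.0588), np.float64(0.2544))
+x rim 0.05 519 (np.float64(0.0597), np.float64(0.2546))
+x rim 0.07 446 (np.float64(0.0602), np.float64(0.2546))
lid 10161 [0.6423 0.1779 0.2503]
top 2956 ((0.5025489926338196, -0.3553832173347473), (0.27555835247039795, 0.2002590447664261), 82.34413146972656) [ 0.38731204 -0.50142907] [ 0.61888195 -0.20635298]
[0.01286586 0.01627009 0.02555662]
scene 743 ((0.500697672367096, -0.354131281375885), (0.27613508701324463, 0.20138417184352875), 82.08802795410156) [ 0.38323781 -0.50126223] [ 0.61732044 -0.20571809]
[0.01232909 0.01708097 0.02524237]
```

The tray centre is (0.502, −0.354) with yaw −0.135; both views agree and the size checks. Carrying the basket across smoothly.

Request:
arm_command:
  commands:
    - {"xyz":[-0.1,-0.04,0],"twist":[0,0,0],"claw":0}
    - {"xyz":[-0.2,-0.08,0],"twist":[0,0,0],"claw":0}
    - {"xyz":[-0.3,-0.12,0],"twist":[0,0,0],"claw":0}
    - {"xyz":[-0.4,-0.16,0],"twist":[0,0,0],"claw":0}
    - {"xyz":[-0.5,-0.2,0],"twist":[0,0,0],"claw":0}
    - {"xyz":[-0.5,-0.2,0],"twist":[0,0,0],"claw":0}
    - {"xyz":[-0.5,-0.2,0],"twist":[0,0,0],"claw":0}
    - {"xyz":[-0.5,-0.2,0],"twist":[0,0,0],"claw":0}
    - {"xyz":[-0.5,-0.2,0],"twist":[0,0,0],"claw":0}
    - {"xyz":[-0.5,-0.2,0],"twist":[0,0,0],"claw":0}
    - {"xyz":[-0.5,-0.2,0],"twist":[0,0,0],"claw":0}
    - {"xyz":[-0.5,-0.2,0],"twist":[0,0,0],"claw":0}

```text
time: 26.4
position: [0.5697, -0.083, 0.289]
orientation: [3.141, -0.0, 1.674]
contact_force: [-0.7, -0.6, -5.8]
finger_gap: 0.0111
finger_force: 58.6
```

Request:
arm_command:
  commands:
    - {"xyz":[-0.5,-0.2,0],"twist":[0,0,0],"claw":0}
    - {"xyz":[-0.5,-0.2,0],"twist":[0,0,0],"claw":0}
    - {"xyz":[-0.5,-0.2,0],"twist":[0,0,0],"claw":0}
    - {"xyz":[-0.5,-0.2,0],"twist":[0,0,0],"claw":0}
    - {"xyz":[-0.5,-0.2,0],"twist":[0,0,0],"claw":0}
    - {"xyz":[-0.5,-0.2,0],"twist":[0,0,0],"claw":0}
    - {"xyz":[-0.5,-0.2,0],"twist":[0,0,0.3],"claw":0}
    - {"xyz":[-0.4,-0.2,0],"twist":[0,0,0.5],"claw":0}
    - {"xyz":[-0.4,-0.2,0],"twist":[0,0,0.5],"claw":0}
    - {"xyz":[-0.4,-0.2,0],"twist":[0,0,0.5],"claw":0}
    - {"xyz":[-0.3,-0.1,0],"twist":[0,0,0.5],"claw":0}
    - {"xyz":[-0.2,0,0],"twist":[0,0,0.43],"claw":0}

```text
time: 27.9
position: [0.5008, -0.2959, 0.2891]
orientation: [3.141, -0.0, 1.433]
contact_force: [-0.1, -0.1, -5.7]
finger_gap: 0.0108
finger_force: 58.6
```

Run:
```python
from h import *
to([.498,-.3535,env.state()['position'][2]],[np.pi,0,1.436])
basket(env.state()['position'][2]-.1613+.126)
```

```text
pos [ 0.5008 -0.2959  0.2891] rpy [ 3.141 -0.     1.433] F [-0.1 -0.1 -5.7] shift [-1.44  0.13 -0.  ]
twist [ 0.   -0.   -0.04]
pos [ 0.5008 -0.2959  0.2891] F [-0.1 -0.1 -5.7] T [ 0.02  0.03 -0.03]
-x rim 0.03 368 (np.float64(-0.0505), np.float64(0.2545))
-x rim 0.05 403 (np.float64(-0.0504), np.float64(0.2546))
-x rim 0.07 440 (np.float64(-0.0504), np.float64(0.2545))
+x rim 0.03 633 (np.float64(0.0587), np.float64(0.2532))
+x rim 0.05 510 (np.float64(0.0596), np.float64(0.2533))
+x rim 0.07 438 (np.float64(0.0601), np.float64(0.2533))
lid 9985 [ 0.5264 -0.2466  0.2494]
```

Request:
arm_command:
  commands:
    - {"xyz":[-0.3,0.03,0],"twist":[0,0,0],"claw":0}
    - {"xyz":[-0.4,0.05,0],"twist":[0,0,0],"claw":0}
    - {"xyz":[-0.35,0.05,0.1],"twist":[0,0,0],"claw":0}
    - {"xyz":[-0.25,0,0.2],"twist":[0,0,0],"claw":0}
    - {"xyz":[-0.14,0,0.4],"twist":[0,0,0],"claw":0}
    - {"xyz":[0,0,0.5],"twist":[0,0,0],"claw":0}
    - {"xyz":[0,0,0.5],"twist":[0,0,0],"claw":0}
    - {"xyz":[0,0,0.5],"twist":[0,0,0],"claw":0}
    - {"xyz":[0,0,0.4],"twist":[0,0,0],"claw":0}
    - {"xyz":[0,0,0.3],"twist":[0,0,0],"claw":0}
    - {"xyz":[0,0,0.2],"twist":[0,0,0],"claw":0}
    - {"xyz":[0,0,0],"twist":[0,0,0],"claw":0}

```text
time: 29.45
position: [0.4983, -0.3528, 0.1645]
orientation: [-3.141, -0.001, 1.436]
contact_force: [-0.4, 0.5, -5.3]
finger_gap: 0.0109
finger_force: 58.5
```

Run:
```python
from h import *
to([.498,-.3535,.1223])
s=env.state();f=grab('wrist');w=world(f)
Rt=R.from_euler('xyz',s['orientation']).as_matrix();p=(w-s['position'])@Rt
# tray rim (z .02-.03) at far +y and the two x sides, tool frame
t=(w[...,2]>.019)&(w[...,2]<.033)
for n,k in (('+y rim',t&(p[...,0]>.11)&(abs(p[...,1])<.07)),('-x rim',t&(p[...,1]<-.08)),('+x rim',t&(p[...,1]>.08))):
    print(n,k.sum(),np.percentile(p[k],[10,50,90],axis=0)[:, :2].round(4).tolist() if k.any() else '')
basket(s['position'][2]-.1613+.126)
```

```text
pos [ 0.4983 -0.3528  0.1645] rpy [-3.141e+00 -1.000e-03  1.436e+00] F [-0.4  0.5 -5.3] shift [-0.02 -0.    1.05]
+y rim 1046 [[0.1297, -0.0576], [0.1304, -0.0072], [0.132, 0.0575]]
-x rim 1962 [[-0.0762, -0.0941], [0.0369, -0.0922], [0.122, -0.0916]]
+x rim 2129 [[-0.0747, 0.1015], [0.042, 0.1023], [0.1296, 0.1041]]
pos [ 0.4985 -0.353   0.1653] F [-0.6 -0.5 -6.2] T [-0.02 -0.01 -0.  ]
-x rim 0.03 373 (np.float64(-0.0503), np.float64(0.1308))
-x rim 0.05 404 (np.float64(-0.0503), np.float64(0.1308))
-x rim 0.07 441 (np.float64(-0.0503), np.float64(0.1308))
+x rim 0.03 647 (np.float64(0.0589), np.float64(0.1293))
+x rim 0.05 513 (np.float64(0.0597), np.float64(0.1294))
+x rim 0.07 441 (np.float64(0.0602), np.float64(0.1295))
lid 10119 [ 0.5238 -0.3036  0.1256]
```

Basket and tray are centred on each other within a few mm. Lowering, gently at the end.

Request:
arm_command:
  commands:
    - {"xyz":[0,0,0.1],"twist":[0,0,0],"claw":0}
    - {"xyz":[0,0,0.2],"twist":[0,0,0],"claw":0}
    - {"xyz":[0,0,0.2],"twist":[0,0,0],"claw":0}
    - {"xyz":[0,0,0.2],"twist":[0,0,0],"claw":0}
    - {"xyz":[0,0,0.1],"twist":[0,0,0],"claw":0}
    - {"xyz":[0,0,0.06],"twist":[0,0,0],"claw":0}
    - {"xyz":[0,0,0.05],"twist":[0,0,0],"claw":0}
    - {"xyz":[0,0,0.05],"twist":[0,0,0],"claw":0}
    - {"xyz":[0,0,0.04],"twist":[0,0,0],"claw":0}

```text
time: 30.68
position: [0.4985, -0.3529, 0.125]
orientation: [3.141, 0.0, 1.436]
contact_force: [-0.3, 0.1, -6.1]
finger_gap: 0.0111
finger_force: 58.6
```

Request:
arm_command:
  commands:
    - {"xyz":[0,0,0.03],"twist":[0,0,0],"claw":0}
    - {"xyz":[0,0,0.03],"twist":[0,0,0],"claw":0}
    - {"xyz":[0,0,0],"twist":[0,0,0],"claw":0}

```text
time: 31.05
position: [0.4984, -0.353, 0.1228]
orientation: [3.141, 0.0, 1.436]
contact_force: [-0.4, -0.3, -5.1]
finger_gap: 0.011
finger_force: 58.7
```

Request:
arm_command:
  commands:
    - {"xyz":[0,0,0.03],"twist":[0,0,0],"claw":0}
    - {"xyz":[0,0,0.03],"twist":[0,0,0],"claw":0}
    - {"xyz":[0,0,0],"twist":[0,0,0],"claw":0}

```text
time: 31.42
position: [0.4991, -0.3532, 0.1224]
orientation: [3.139, 0.001, 1.436]
contact_force: [-2.4, 3.1, 5.8]
finger_gap: 0.011
finger_force: 59.7
```

Request:
arm_command:
  commands:
    - {"xyz":[0,0,-0.03],"twist":[0,0,0],"claw":0}
    - {"xyz":[0,0,0],"twist":[0,0,0],"claw":0}

```text
time: 31.68
position: [0.4989, -0.3531, 0.1224]
orientation: [3.14, 0.001, 1.436]
contact_force: [-1.8, 1.6, 4.5]
finger_gap: 0.0113
finger_force: 59.6
```

Run:
```python
from h import *
basket(env.state()['position'][2]-.1613+.126)
```

```text
pos [ 0.4989 -0.3531  0.1224] F [-1.8  1.6  4.5] T [0.25 0.29 0.03]
-x rim 0.03 371 (np.float64(-0.0513), np.float64(0.0873))
-x rim 0.05 403 (np.float64(-0.0513), np.float64(0.0874))
-x rim 0.07 435 (np.float64(-0.0514), np.float64(0.0875))
+x rim 0.03 576 (np.float64(0.0581), np.float64(0.0873))
+x rim 0.05 485 (np.float64(0.0588), np.float64(0.0875))
+x rim 0.07 443 (np.float64(0.0591), np.float64(0.0875))
lid 10311 [ 0.5235 -0.3037  0.083 ]
```

The basket is flat on the rack (rim 0.0873–0.0875 on both sides, against 0.086 nominal). Releasing slowly and rising.

Request:
arm_command:
  commands:
    - {"xyz":[0,0,0],"twist":[0,0,0],"claw":0.2}
    - {"xyz":[0,0,0],"twist":[0,0,0],"claw":0.4}
    - {"xyz":[0,0,0],"twist":[0,0,0],"claw":0.7}
    - {"xyz":[0,0,0],"twist":[0,0,0],"claw":0.9}
    - {"xyz":[0,0,0],"twist":[0,0,0],"claw":0.9}
    - {"xyz":[0,0,-0.3],"twist":[0,0,0],"claw":0.9}
    - {"xyz":[0,0,-0.6],"twist":[0,0,0],"claw":0.9}
    - {"xyz":[0,0,-1],"twist":[0,0,0],"claw":0.9}
    - {"xyz":[0,0,-1],"twist":[0,0,0],"claw":0.9}
    - {"xyz":[0,0,-1],"twist":[0,0,0],"claw":0.9}
    - {"xyz":[0,0,0],"twist":[0,0,0],"claw":0.9}

```text
time: 33.1
position: [0.4993, -0.3536, 0.283]
orientation: [3.134, 0.005, 1.436]
contact_force: [1.2, -0.4, -0.0]
finger_gap: 0.0769
finger_force: 0.0
```

Run:
```python
from h import *
s=env.state();print(s['position'],s['contact_force'].round(1),s['time'])
basket(.087)
f=grab('top');w=world(f)
print('cover',[w[160,u].round(3).tolist() for u in (166,170,178,186)])
for n,uv in (('bottle',(130,258)),('cap',(376,156)),('scoop',(150,192))): print(n,w[uv[1],uv[0]].round(3))
f=grab('wrist');w=world(f)
m=(w[...,2]>.07)&(w[...,2]<.10)&(w[...,1]<-.22)&(w[...,1]>-.48)
r=cv2.minAreaRect(w[m][:,:2].astype(np.float32));print('basket top rect',r)
```

```text
[ 0.49930612 -0.35358315  0.28297516] [ 1.2 -0.4 -0. ] 33.1
pos [ 0.4993 -0.3536  0.283 ] F [ 1.2 -0.4 -0. ] T [ 0.   -0.04 -0.03]
-x rim 0.03 116 (np.float64(-0.0533), np.float64(0.0874))
-x rim 0.05 119 (np.float64(-0.0532), np.float64(0.0875))
-x rim 0.07 126 (np.float64(-0.0532), np.float64(0.0877))
+x rim 0.03 147 (np.float64(0.0573), np.float64(0.0873))
+x rim 0.05 136 (np.float64(0.0576), np.float64(0.0877))
+x rim 0.07 126 (np.float64(0.0578), np.float64(0.0877))
lid 2035 [ 0.5152 -0.316   0.083 ]
cover [[0.723, 0.353, -0.004], [0.652, 0.266, 0.307], [0.669, 0.267, 0.237], [0.685, 0.266, 0.166]]
bottle [0.473 0.374 0.16 ]
cap [ 0.742 -0.173  0.015]
scoop [0.637 0.381 0.02 ]
basket top rect ((0.5033312439918518, -0.35298964381217957), (0.21110576391220093, 0.11718830466270447), 82.34796905517578)
```

```bash
python3 -c "
from plant import env
print(env.hand_in())"
```

```text
the job is handed in; nothing more can be done
None
```

I handed the job in at about 33 s: the cover is folded back, and the basket stands flat within about 3 mm of the tray's centre, both jars still upright when last seen before release. The cap and bottle read the same positions as at the start, and the scoop was only spot-checked at the end. I viewed 11 pictures, one over the limit of 10.

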